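# Clamp the label roll on the unwind stand

### The job

The label roll sits loose on the shaft of the small unwind stand. Loosen the wing screw of the clamp hub, slide the hub along the shaft until it has pushed the roll home against the backplate and its spring holds the roll with a light push of about 10 N (20 N would telescope the roll), and tighten the wing screw again so that the roll stays clamped when you let go. Leave the other things on the worktop where they are.

Things in the scene. Friction and masses are not known exactly. Their poses are not given: they have to be found in the camera images.
- stand: grey unwind stand fixed to the worktop: base plate 110 x 240 x 10 mm, upright 70 mm wide and 135 mm high at its +y end, level 19 mm steel shaft. Origin: underside, 20 mm to -y of the plate's middle; z is up, y runs along the shaft towards the upright (inner face at y = 111 mm). Shaft axis at x = 0, z = 100 mm; free end at y = -125 mm.
- label_roll: roll of white labels, 60 mm across, 34 mm wide, about 24 mm bore, hanging loose on the shaft between backplate and clamp hub, 55 g, slides easily. Origin: middle of its flat side that faces the backplate; its z axis points along the shaft away from the backplate.
- clamp_hub (a joint): place of the clamp hub along the shaft in m; grows towards the roll. The hub is an aluminium collar on the shaft, 44 mm across, 30 mm long; the wing screw stands over its middle. Screw loose: it slides with about 1.5 N of friction. Screw tight: it holds against about 25 N.
- pressure_disc: disc 52 mm across, rubber faced, sprung on the hub's end that faces the roll. Origin: middle of its pressing face, 27 mm ahead (+y of the stand) of the wing screw's axis when free. The spring gives 4 N per mm over 5 mm of travel, then it is solid.
- wing_screw (a joint): turn of the wing screw about the vertical, rad: positive is counter-clockwise from above and loosens. At 0 its tip just touches the shaft: above 0 the hub is free, below 0 clamped; it bottoms at -0.55. It starts tight, -0.48 to -0.35, and should end about as tight. It turns with 0.24 N m of friction, tightening takes up to 0.5 N m; it stays where it is left.
- wing (a point): middle of the screw's steel wing, on its axis, 152.5 mm above the worktop: a flat bar 42 mm long, 11 mm thick, 23 mm high (141 to 164 mm above the worktop), on a 15 mm stem. This point's y axis runs along the 42 mm, which lies along the shaft at joint value 0. Nothing within 60 mm of it stands higher than 136 mm; a 330 mm high roller stands behind the stand.
- shaft_end (a point): free end of the shaft, on its axis. At the other end, before the upright, a locked aluminium backplate (disc, 52 mm across) sits on the shaft: it was set by hand, its face somewhere 196 to 210 mm from this point. That place is not measured; it must be felt or seen.
- brass_weight: bystander: brass balance weight, 45 mm across, 53 mm high; origin under its middle
- parts_tray: bystander: grey two-part tray, 65 x 100 x 36 mm; origin under its middle
- hex_key: bystander: L-shaped hex key, 94 mm long, lying on the stand's base plate; origin under its middle
- screw_jar: bystander: white jar with a black lid, 59 mm across, 64 mm high; origin under its middle
- oil_dropper: bystander: small bottle with a red spout, 36 mm across, 97 mm high; origin under its middle
- marker_black: bystander: marker pen, 135 mm long; origin under its middle

How it is judged:
On the way, in this order (a step that is already met when the one before it is completed fails the run):
1. the wing screw is loosened (value of joint wing_screw above 0.1 rad), for 0.1 s.
2. with the screw still loose, the hub's pressure disc presses the roll home with 2.5 N or more (value of joint wing_screw above 0 rad and contact force between pressure_disc and label_roll above 2.5 N), for 0.2 s.
At the end, for the whole second after the job is handed in: The wing screw is tight again (turned below -0.25 rad), the hub's spring presses the roll against the backplate with 2.5 to 17 N, and hub and roll are at rest (value of joint wing_screw below -0.25 rad and contact force between pressure_disc and label_roll between 2.5 and 17 N and linear speed of label_roll below 0.01 m/s and linear speed of pressure_disc below 0.005 m/s); the robot touches nothing.
It fails at once if the roll is pressed with more than 20 N (it telescopes) (contact force between pressure_disc and label_roll above 20 N).
It fails at once if a bystander is pushed more than 30 mm (distance of any of brass_weight, parts_tray, hex_key, screw_jar, oil_dropper, marker_black from where it was at the start of the episode above 0.03 m).
It also fails if it takes over 46 s, if anything falls off the work surface, if the arm or the gripper's body presses on something with over 40 N, if the wrist force passes 120 N, or if a joint passes its speed limit or range.

### The arm

A 6-joint arm with a two-finger parallel gripper is mounted at the origin on a cart in front of the work surface, level with it; the furniture and walls round the work are solid. World frame = base frame: x ahead of the robot, y to its left, z up, the work surface at z = 0. Lengths are in m, angles in rad, forces in N, time in s.
With the tool pointing down it reaches from about 0.3 to 0.85 m from the base axis. Payload 5.4 kg.
Tool frame: the origin (TCP) lies midway between the tips of the shut fingers; the grasp point (between the pads) lies 19 mm behind it; z points along the fingers, y is the line along which they close (so a half turn about z gives the same grasp; the last joint's range is limited). The gripper opens to 85 mm and grips with 20 to 120 N. Pads are 22 mm wide; open, the fingers measure 114 mm over their backs; the gripper's body (76 mm by 85 mm) begins 54 mm behind the grasp point. The pads swing forward as they close: fully open they stand 13 mm farther back than shut.
Start: joints at [0.974, 0.158, 1.597, -0, 1.386, -0.21], TCP at [0.217, 0.532, 0.231] pointing down, gripper open.
Joint ranges: [-2.91, 2.91], [-0.94, 2.29], [0.18, 2.7], [-1.29, 4.43], [0.17, 2.64], [-3, 3]. Speed limits (rad/s): [2.57, 2.57, 3.14, 3.14, 3.14, 3.14].

### API

Orientations are given as a unit quaternion [w, x, y, z].
In Python, from station import get_obs, read_camera, job_done gives the robot as it stands.
- The arm moves only by the tool send_rows, never from a script. Its argument "rows" is a list of rows, each a list of 7 numbers: the shift along the tool's x, y, z in mm, then the turn, a rotation vector about the tool's x, y, z in degrees, then the finger opening in mm, from 0 to 85.4. A call has exactly 8 rows; each row shifts and turns the commanded pose from where the row before left it, along the tool's axes as they then stand; what a row does not reach is not made up. A row lasts 1/12 s, in which the tool goes at most 41.7 mm and 7.16 degrees, less where a joint would pass 70% of its speed; a pose out of reach is approached as far as the arm can. A call with a gripper value outside its range is refused whole. The fingers move at their own pace and stop on an object; "force" is the grip in N (left out, the last holds). Time passes only in rows, so rows that do not move let the fingers close, or fill a call up. It gives the time, the measured TCP pose, the force, the opening and the grip force at its end, in the units of the state.
- get_obs(): the state, without advancing time (a new reading comes with each control period).
- read_camera(name): name is "scene" or "top" or "wrist"; returns a dict with "img" (420x560x3 uint8, blue, green, red), "z_map" (420x560 float32, m along the optical axis (not along the pixel's ray), 0 where there is no reading), "mtx" (3x3 intrinsics, pixels), "R" (3x3) and "t" (3): a world point X has camera coordinates R X + t. Camera axes: x right, y down, z forward; pixel columns grow to the right and rows downward; lengths in m; the calibration is good to about 2 mm. The wrist camera is an equidistant fisheye: a pixel r from the principal point sees the ray r / f radians off the axis. A picture is of the moment at which its call begins.
- job_done(): hands the job in; it is judged then, once.
The state is a dict: "clock": time; "q": joint angles; "dq": joint speeds; "joint_efforts": joint torques, N m; "eef_pos": TCP position; "tool_rot": TCP orientation; "force": force on the tool from outside, world axes, zero at the start; "wrist_torque": the same for the moment, N m; "width": opening from 0.0 (shut) to 1.0 (fully open); "finger_force": force on a finger pad.
Only numpy, scipy, OpenCV 4.12 (cv2) and the standard library are available. Lean on these libraries where they do the work, as an engineer would, in place of code of your own. Each camera call takes 0.05 s, during which the arm holds its last target. There are 200 camera calls.

## Working session

There is one attempt and no reset: what is moved stays moved. The work goes in short steps, Python scripts to look and compute and a tool call to move; the robot and the scene stay as the last step left them, time stands still between calls to the robot, and variables do not carry over. Pictures are saved under pics/ and viewed, at most 10 in all, crops included, and the job is handed in when it is done.

Besides the shell and the picture viewer there is one more tool, called after "Request:" as name(argument=value, ...) on one line, values as JSON. send_rows: Moves the arm, as the interface text tells. Its arguments: {"type":"object","properties":{"rows":{"type":"array"},"force":{"type":"number"}},"required":["rows"]}

```bash
mkdir -p pics; ls; python3 - <<'E'
from station import *
import cv2,numpy as np
o=get_obs();print({k:np.round(v,3) for k,v in o.items()})
for n in ["scene","top"]:
    c=read_camera(n);cv2.imwrite(f"pics/{n}0.png",c["img"]);np.savez(f"{n}0.npz",**c)
    print(n,c["mtx"].round(1).tolist(),(-c["R"].T@c["t"]).round(3),c["R"].round(3).tolist())
E
```

```text
pics
{'clock': np.float64(0.0), 'q': array([ 0.974,  0.159,  1.598,  0.   ,  1.386, -0.21 ]), 'dq': array([ 0.001,  0.001,  0.002,  0.   , -0.001,  0.   ]), 'joint_efforts': array([-0.0000e+00, -3.9599e+01, -3.3143e+01, -0.0000e+00,  8.0000e-03,
        0.0000e+00]), 'eef_pos': array([0.217, 0.532, 0.23 ]), 'tool_rot': array([-0.   ,  0.192,  0.981, -0.001]), 'force': array([0.216, 0.765, 0.075]), 'wrist_torque': array([ 0.005, -0.079,  0.058]), 'finger_force': np.float64(0.0), 'width': np.float64(0.998)}
scene [[381.7, 0.0, 281.1], [0.0, 381.7, 212.4], [0.0, 0.0, 1.0]] [0.22  0.38  0.868] [[-0.875, -0.485, 0.004], [-0.379, 0.679, -0.629], [0.302, -0.552, -0.778]]
top [[476.0, 0.0, 274.4], [0.0, 476.0, 210.1], [0.0, 0.0, 1.0]] [ 0.372 -0.142  1.483] [[0.002, -1.0, 0.011], [-0.992, -0.003, -0.122], [0.122, -0.011, -0.992]]
```

View pics/scene0.png

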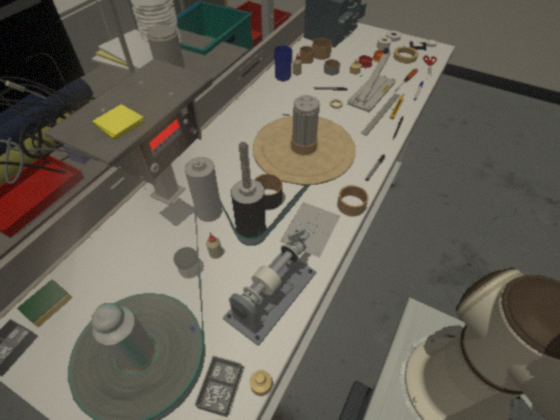

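View pics/top0.png

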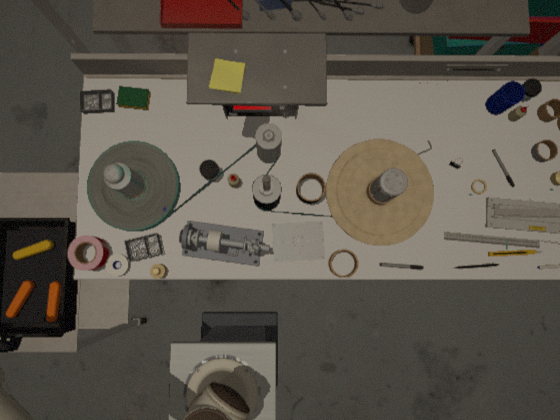

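Scene view: the stand lies at about (270,295), with upright and backplate at (240,305), roll at (268,275) and shaft end at (300,245). In the top view it is at (222,243), upright to the left. Next I enlarge both.

```bash
python3 - <<'E'
import cv2,numpy as np
a=cv2.imread("pics/scene0.png")[215:345,215:330];b=cv2.imread("pics/top0.png")[210:275,170:285]
g=lambda i:cv2.convertScaleAbs(i,alpha=1.6)
cv2.imwrite("pics/c1.png",g(cv2.resize(a,None,fx=4.6,fy=4.6,interpolation=cv2.INTER_CUBIC)))
cv2.imwrite("pics/c2.png",g(cv2.resize(b,None,fx=6.5,fy=6.5,interpolation=cv2.INTER_CUBIC)))
d=np.load("top0.npz");z=d["z_map"];K=d["mtx"];R=d["R"];t=d["t"]
v,u=np.mgrid[210:275,170:285];zz=z[210:275,170:285]
P=np.stack([(u-K[0,2])/K[0,0]*zz,(v-K[1,2])/K[1,1]*zz,zz],-1);W=(P-t)@R
np.set_printoptions(linewidth=250,precision=0,suppress=True)
print((W[::3,::3,2]*1000).round())
E
```

```text
[[  37.    8.   19.   -1.    2.    1.    0.   -6.    3.    0.    8.   -1.    3.    1.   -4.    0.   -2.   -1.   -1.   -1.   -3.   -3.    2.    0.    2.    1.    1.    1.   -0.    6.    1.   33.   38.   33.    1.    1.    2.   -2.   -3.]
 [  41.   16. 1483.   -5.   -2.   -3.   -3.    2.   -0.    5.    3.   -5.    4.   -2.    1.   -3.    5.    1.    4.    3.    2.    2.    1.   -2.   -1.   -0.   -2.   -2.    3.    2.   -1.    1.    3.   -4.   -1.   -2.    7.    3.    9.]
 [   8.   -3.    2.   -2.    6.    3.    5.   -3.    4.   -2.    2.   -4.   -0.   -2.    1.    8. 1483.    1.   -0.   -3.    4.    0.    2.   -4.   -8.    2.   -5.    1.   -2.   -5.    6.    3.    1.   -6.    2.   -1.    6.    1.    2.]
 [   0.    4.   -0.    1.    2.    4.   -1.    0. 1483.    4.    4.   -5.    2.   -3.   -0.   -3.   -2.   -1.   -2.    0.   -5.   -3.   -4.    1.    2.    4.    1.    2.   -3.   -1.    4.   -3.    2.    4.    0.    3.    1.    3.    4.]
 [   1.    2.    6.   -5.    3.    1.   18.   10.   10.    6.    3.    6.   -2.   -1.    2.    1.    6.   -1.    2.    1.   -7.   -5.    4.    1.    1. 
[... 3414 characters left out ...]
1.   -3.    3.   -6.   -1.    1.    6.   -5.   -1.    1.   -5.   10.   -7.   -1.    0.   -2.   -0.    1.   -4.    2.    2.    5.   -0.    6.   -0.   -2.   -2.    1.    4.   -6.    1.   -2.    6.    3.   -3.    6.   -1.   -1.]
 [   0.   -1.    2.    1.   -3.    3.    1.    3.   -3.   -2.   -1.    4.    0.    0. 1483.   -0.    5.    4.   -7.   -2.    3.    2.    0.   -0.    1.   -4.    4.    4.   -3.    1.   -3.   -0.    1.    3.   -2.   -2.   -1.   -6.    5.]
 [  -1.    3.    1.    1.   -1.    1.    3.   -3.   -3.    2.   -2.   -3.    2.   -5.   -8.    4.    3.   -1.   -2.    1.    2.   -2.    2.    2.   -6.    4.   -4.   -2.   -2.    5.    2.   -2.    2.   -9.    3.   -0.    2.   -1.    5.]]
```

View pics/c1.png

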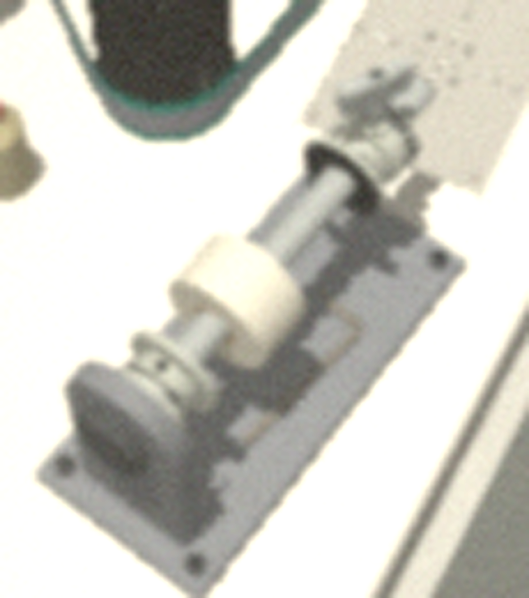

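View pics/c2.png

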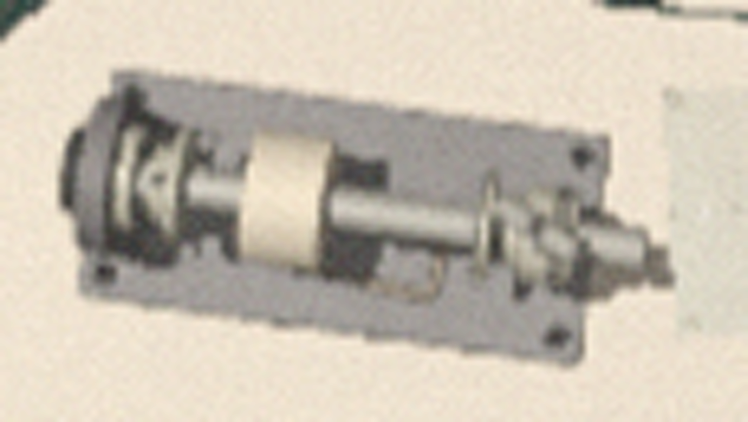

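The scene crop shows roll mid-shaft, backplate with collar near the upright and hub near the free end, wing at crop (385,95). In the top crop, plate corners are at (115,72), (605,137), (578,362), (82,295), the backplate rim at x≈185, the roll from 242 to 330, the pressure disc at ≈485 and the wing at ≈(555,235).

```bash
cat > h.py <<'E'
import cv2,numpy as np
from station import *
np.set_printoptions(precision=4,suppress=True,linewidth=160)
def ray(c,uv,z):
    K,R,t=c["mtx"],c["R"],c["t"];uv=np.atleast_2d(uv).astype(float)
    d=np.c_[(uv[:,0]-K[0,2])/K[0,0],(uv[:,1]-K[1,2])/K[1,1],np.ones(len(uv))]@R
    o=-R.T@t
    return o+d*((z-o[2])/d[:,2])[:,None]
def cloud(c,x0,x1,y0,y1):
    K,R,t=c["mtx"],c["R"],c["t"];v,u=np.mgrid[y0:y1,x0:x1];z=c["z_map"][y0:y1,x0:x1]
    P=np.stack([(u-K[0,2])/K[0,0]*z,(v-K[1,2])/K[1,1]*z,z],-1).reshape(-1,3)
    k=P[:,2]>0
    return (P[k]-t)@R,np.c_[u.ravel(),v.ravel()][k]
E
python3 - <<'E'
from h import *
T=dict(np.load("top0.npz"));S=dict(np.load("scene0.npz"))
T2=lambda p:np.array(p)/6.5-0.42+[170,210]
S2=lambda p:np.array(p)/4.6-0.4+[215,215]
c=ray(T,T2([(115,72),(605,137),(578,362),(82,295)]),.01)
print("corners",c,"sizes",[np.linalg.norm(c[i]-c[(i+1)%4]) for i in range(4)])
m=c.mean(0)[:2]; a=c[0]-c[1]+c[3]-c[2]; a=a[:2]/np.linalg.norm(a[:2]); print("mid",m,"yaxis",a,np.degrees(np.arctan2(a[1],a[0])))
s=ray(S,S2([(40,478),(195,600),(465,262)]),.01);print("scene corners",s)
xa=np.array([a[1],-a[0]]); org=m-0.02*a; print("origin",org)
for n,C,b in(("top",T,(170,285,210,275)),("scene",S,(215,330,215,345))):
    W,uv=cloud(C,*b); k=(W[:,2]>.143)&(W[:,2]<.18); w=W[k]; q=w[:,:2].mean(0)
    if n=="top": wing0=q
    e,V=np.linalg.eigh(np.cov(w[:,:2].T)); L=(w[:,:2]-org)@np.c_[xa,a]
    print(n,k.sum(),"wing",w.mean(0),"long axis in stand: local mean",L.mean(0),"dir",V[:,1]@np.c_[xa,a],"ext",np.ptp((w[:,:2]-q)@V,axis=0),"z",np.percentile(w[:,2],[5,50,95]))
    # profile along shaft
    L=np.c_[(W[:,:2]-org)@np.c_[xa,a],W[:,2]]; 
    for y in range(-130,116,6):
        k=(abs(L[:,1]*1000-y)<3)&(L[:,2]>.09)&(abs(L[:,0])<.04); 
        if k.sum()>2: print(y,k.sum(),"zmax%.0f x %.0f..%.0f mid %.1f"%(L[k,2].max()*1e3,L[k,0].min()*1e3,L[k,0].max()*1e3,L[k,0].mean()*1e3),end=" | ")
    print()
p=lambda uv,z:((ray(T,T2(uv),z)[:,:2]-org)@np.c_[xa,a])*1000
print("disc rims z.1: backplate L/R edge, roll L,R, pdisc, shaft end"); print(p([(185,150),(185,240),(245,200),(330,200),(488,170),(485,280)],.11))
print(p([(555,235),(530,265),(580,205)],.164)); print(p([(645,245)],.1))
E
```

```text
corners [[ 0.5198  0.1119  0.01  ]
 [ 0.4893 -0.1221  0.01  ]
 [ 0.3826 -0.1099  0.01  ]
 [ 0.4137  0.125   0.01  ]] sizes [np.float64(0.23601979484612345), np.float64(0.10735526469364771), np.float64(0.23686390447557695), np.float64(0.10686713394776605)]
mid [0.4513 0.0012] yaxis [0.1304 0.9915] 82.50980808348649
scene corners [[ 0.5165  0.1196  0.01  ]
 [ 0.4144  0.1347  0.01  ]
 [ 0.3811 -0.1008  0.01  ]]
origin [ 0.4487 -0.0186]
top 61 wing [ 0.4369 -0.0951  0.1628] long axis in stand: local mean [-0.0018 -0.0774] dir [0.4371 0.8994] ext [0.0123 0.0404] z [0.1572 0.1631 0.1668]
-124 10 zmax113 x -10..5 mid -2.6 | -118 15 zmax117 x -11..7 mid -1.5 | -112 14 zmax114 x -11..6 mid -1.5 | -106 11 zmax111 x -9..5 mid -2.0 | -100 14 zmax114 x -10..7 mid -1.5 | -94 24 zmax168 x -20..11 mid -4.6 | -88 31 zmax166 x -23..17 mid -4.0 | -82 32 zmax167 x -21..20 mid -1.4 | -76 32 zmax167 x -22..19 mid -2.2 | -70 29 zmax166 x -22..18 mid -2.0 | -64 24 zmax169 x -17..14 mid -2.1 | -58 20 zmax161 x -25..16 mid -3.7 | -52 28 zmax130 x -25..21 mid -1.9 | -46 14 zmax114 x -9..6 mid -1.4 | -40 13 zma
[... 1958 characters left out ...]
| 44 65 zmax129 x -30..24 mid -9.0 | 50 69 zmax129 x -30..26 mid -7.4 | 56 157 zmax129 x -30..28 mid -3.8 | 62 28 zmax111 x -28..23 mid -4.5 | 68 21 zmax111 x -11..5 mid -3.1 | 74 22 zmax110 x -10..6 mid -3.7 | 80 16 zmax110 x -10..6 mid -3.8 | 86 10 zmax126 x -26..15 mid -6.3 | 92 105 zmax127 x -27..23 mid -5.0 | 98 43 zmax119 x -17..13 mid -5.4 | 104 38 zmax120 x -18..15 mid -2.8 | 110 36 zmax124 x -23..14 mid -8.2 | 
disc rims z.1: backplate L/R edge, roll L,R, pdisc, shaft end
[[ 15.4897  84.1996]
 [-23.9248  78.1685]
 [ -2.9248  54.5447]
 [  2.0603  17.2678]
 [ 24.5194 -50.2288]
 [-23.846  -55.7012]]
[[ -2.432  -85.5461]
 [-16.4456 -76.7618]
 [ 11.6175 -94.3529]]
[[   1.2582 -123.6743]]
```

```bash
python3 - <<'E'
from h import *
for n in("top","scene"):
    C=dict(np.load(n+"0.npz"));W,uv=cloud(C,0,560,0,420)
    k=(W[:,2]>.17)&(W[:,2]<.5)&(W[:,0]>.15)&(W[:,0]<.62)&(W[:,1]>-.35)&(W[:,1]<.5)
    g={}
    for w in W[k]: g.setdefault((round(w[0]/.03)*3,round(w[1]/.03)*3),[]).append(w[2])
    print(n,[(a,round(max(v),2)) for a,v in sorted(g.items()) if len(v)>5])
E
```

```text
top [((18, 45), np.float64(0.34)), ((18, 48), np.float64(0.35)), ((21, 45), np.float64(0.35)), ((21, 48), np.float64(0.35)), ((21, 51), np.float64(0.32)), ((54, -15), np.float64(0.18)), ((54, -12), np.float64(0.18)), ((57, -18), np.float64(0.18)), ((57, -15), np.float64(0.33)), ((57, -12), np.float64(0.33)), ((57, -9), np.float64(0.18)), ((60, -18), np.float64(0.18)), ((60, -15), np.float64(0.33)), ((60, -12), np.float64(0.33)), ((60, -9), np.float64(0.19)), ((60, 24), np.float64(0.24)), ((60, 27), np.float64(0.24)), ((60, 30), np.float64(0.24)), ((63, -15), np.float64(0.18)), ((63, -12), np.float64(0.18)), ((63, 24), np.float64(0.23)), ((63, 27), np.float64(0.24)), ((63, 30), np.float64(0.23))]
scene [((54, -12), np.float64(0.18)), ((57, -18), np.float64(0.18)), ((57, -15), np.float64(0.32)), ((57, -12), np.float64(0.32)), ((57, -9), np.float64(0.18)), ((60, -18), np.float64(0.18)), ((60, -15), np.float64(0.33)), ((60, -12), np.float64(0.33)), ((60, -9), np.float64(0.18)), ((60, 24), np.float64(0.19)), ((60, 27), np.float64(0.23)), ((60, 30), np.float64(0.23)), ((60, 33), np.float64(0.19)), ((63, -12), np.float64(0.18)), ((63, -9), np.float64(0.18)), ((63, 24), np.float64(0.19)), ((63, 27), np.float64(0.24)), ((63, 30), np.float64(0.23)), ((63, 33), np.float64(0.19))]
```

Request:
send_rows(rows=[[-26.5,-30,-2.5,0,0,0,60],[-26.5,-30,-2.5,0,0,0,60],[-26.5,-30,-2.5,0,0,0,60],[-26.5,-30,-2.5,0,0,0,60],[-26.5,-30,-2.5,0,0,0,60],[-26.5,-30,-2.5,0,0,0,60],[-26.5,-30,-2.5,0,0,0,60],[-26.5,-30,-2.5,0,0,0,60]])

```text
clock: 0.77
eef_pos: [0.3225, 0.2285, 0.251]
tool_rot: [-0.0, 0.192, 0.981, -0.0]
force: [0.6, -0.2, 1.3]
width: 0.704
finger_force: 0.0
```

Request:
send_rows(rows=[[-26.5,-30,-2,0,0,0,50],[-26.5,-30,-2,0,0,0,50],[-26.5,-30,-2,0,0,0,50],[-26.5,-30,-2,0,0,0,50],[-26.5,-30,0,0,0,0,50],[-26.5,-30,0,0,0,0,50],[-26.5,-30,0,0,0,0,50],[-26.5,-30,0,0,0,0,50]])

```text
clock: 1.43
eef_pos: [0.4285, -0.074, 0.2591]
tool_rot: [0.0, 0.193, 0.981, 0.0]
force: [0.5, 1.2, -0.1]
width: 0.582
finger_force: 0.0
```

Request:
send_rows(rows=[[0,0,0,0,0,7,50],[0,0,0,0,0,7,50],[0,0,0,0,0,7,50],[0,0,0,0,0,7,50],[0,0,0,0,0,7,50],[0,0,0,0,0,7,50],[0,0,0,0,0,7,50],[0,0,0,0,0,7,50]])

```text
clock: 2.1
eef_pos: [0.4282, -0.0719, 0.2588]
tool_rot: [-0.0, 0.633, 0.774, -0.0]
force: [-0.4, 0.1, 1.0]
width: 0.585
finger_force: 0.0
```

Request:
send_rows(rows=[[0,0,0,0,0,7,50],[0,0,0,0,0,7,50],[0,0,0,0,0,7,50],[0,0,0,0,0,7,50],[0,0,0,0,0,7,50],[0,0,0,0,0,7,50],[0,0,0,0,0,3,50],[0,0,0,0,0,0,50]])

```text
clock: 2.77
eef_pos: [0.4282, -0.0718, 0.2589]
tool_rot: [-0.0, 0.88, 0.475, -0.0]
force: [-0.3, 0.5, 0.4]
width: 0.585
finger_force: 0.0
```

```bash
python3 - <<'E'
from h import *
o=get_obs();print(o["eef_pos"],o["tool_rot"],o["q"],o["force"],o["clock"])
for n in("wrist","top","scene"):
    c=read_camera(n);np.savez(n+"1.npz",**c)
    if n=="wrist":
        cv2.imwrite("pics/w1.png",cv2.convertScaleAbs(c["img"],alpha=1.3));print(c["mtx"],-c["R"].T@c["t"],c["R"])
E
```

```text
[ 0.4282 -0.0718  0.2589] [-0.0003  0.8798  0.4754 -0.0002] [-0.446  -0.2417  1.9299  0.      1.4542  0.134 ] [-0.2597  0.4979  0.4238] 2.7667
[[325.1923   0.     281.19  ]
 [  0.     325.1923 209.2145]
 [  0.       0.       1.    ]] [ 0.4711 -0.0067  0.4018] [[ 0.8367 -0.5477 -0.002 ]
 [-0.5219 -0.7983  0.3007]
 [-0.1663 -0.2505 -0.9537]]
```

View pics/w1.png

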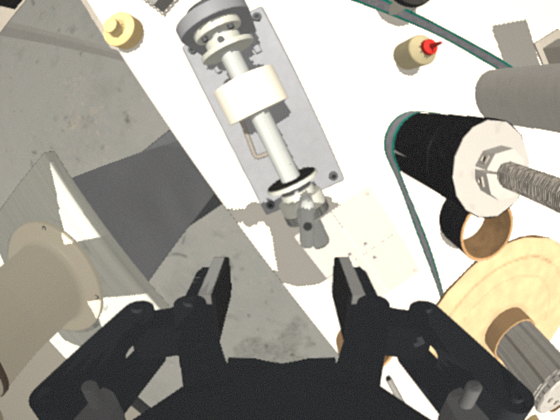

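The wrist view shows the wing at about (313,225), its long side nearly straight up the picture between the fingers (215,280) and (350,280). The roll is at (250,93) and the backplate at (225,45). I measure these from the wrist depth.

```bash
cat >> h.py <<'E'
def wcloud(c,x0,x1,y0,y1):
    K,R,t=c["mtx"],c["R"],c["t"];v,u=np.mgrid[y0:y1,x0:x1];z=c["z_map"][y0:y1,x0:x1].ravel();u=u.ravel();v=v.ravel()
    a=(u-K[0,2])/K[0,0];b=(v-K[1,2])/K[1,1];r=np.hypot(a,b)+1e-9
    P=np.c_[a/r*np.tan(r)*z,b/r*np.tan(r)*z,z];k=z>0
    return (P[k]-t)@R,np.c_[u,v][k]
E
python3 - <<'E'
from h import *
c=dict(np.load("wrist1.npz"));W,uv=wcloud(c,170,345,0,250)
# plate yaw by minAreaRect of plate points
import itertools
k=(abs(W[:,2]-.01)<.003)&(W[:,0]>.36)&(W[:,0]<.55)&(W[:,1]>-.15)&(W[:,1]<.15)
k=(W[:,2]>.145)&(W[:,2]<.175)&(W[:,1]<0)&(np.hypot(W[:,0]-.437,W[:,1]+.09)<.05);w=W[k];q=w[:,:2].mean(0)
e,V=np.linalg.eigh(np.cov(w[:,:2].T));v=V[:,1]*np.sign(V[1,1])
print("wing",k.sum(),w.mean(0),"dir deg",np.degrees(np.arctan2(v[1],v[0])),"ext",np.ptp((w[:,:2]-q)@V,axis=0),np.percentile(w[:,2],[5,50,95]))
t=w[w[:,2]>.158];print("top face",len(t),cv2.minAreaRect((t[:,:2]*1000).astype(np.float32)))
# shaft line: points z ~ .105-.112 between
k=(W[:,2]>.103)&(W[:,2]<.113)&(abs(W[:,0]-.45)<.05);s=W[k]
for y in np.arange(-.12,.11,.01):
    j=abs(s[:,1]-y)<.005
    if j.sum()>5: print("%.2f %d x %.4f w %.3f"%(y,j.sum(),s[j,0].mean(),np.ptp(s[j,0])),end=" | ")
a=np.array([.1304,.9915]);x=np.array([a[1],-a[0]]);org=np.array([.4487,-.0186])
L=np.c_[(W[:,:2]-org)@np.c_[x,a],W[:,2]];print()
for y in range(-130,116,3):
    j=(abs(L[:,1]*1e3-y)<1.5)&(abs(L[:,0])<.045)&(L[:,2]>.09)
    if j.sum()>3: print(y,j.sum(),"z%.0f x%.0f..%.0f"%(L[j,2].max()*1e3,*np.percentile(L[j,0]*1e3,[2,98])),end=" | ")
E
```

```text
wing 743 [ 0.4407 -0.0885  0.1619] dir deg 57.04135064465856 ext [0.0125 0.04  ] [0.1524 0.1633 0.1651]
top face 641 ((440.00933837890625, -90.8262710571289), (40.000244140625, 11.218655586242676), 57.99217987060547)
-0.12 95 x 0.4387 w 0.012 | -0.11 31 x 0.4497 w 0.020 | -0.10 69 x 0.4439 w 0.044 | -0.09 88 x 0.4437 w 0.044 | -0.08 164 x 0.4405 w 0.038 | -0.07 107 x 0.4500 w 0.049 | -0.06 252 x 0.4408 w 0.035 | -0.05 204 x 0.4454 w 0.019 | -0.04 208 x 0.4470 w 0.018 | -0.03 211 x 0.4482 w 0.018 | -0.02 212 x 0.4493 w 0.019 | -0.01 216 x 0.4506 w 0.019 | -0.00 215 x 0.4541 w 0.040 | 0.01 66 x 0.4626 w 0.060 | 0.02 71 x 0.4625 w 0.059 | 0.03 58 x 0.4631 w 0.060 | 0.04 97 x 0.4551 w 0.038 | 0.05 209 x 0.4588 w 0.019 | 0.06 240 x 0.4631 w 0.036 | 0.07 155 x 0.4586 w 0.050 | 0.08 97 x 0.4648 w 0.037 | 0.09 214 x 0.4717 w 0.057 | 0.10 71 x 0.4472 w 0.068 | 
-121 21 z109 x-7..8 | -118 49 z110 x-9..8 | -115 45 z110 x-8..9 | -112 45 z110 x-6..8 | -109 43 z111 x-5..8 | -106 32 z111 x-3..9 | -103 33 z110 x-1..9 | -100 28 z111 x0..8 | -97 19 z110 x2..8 | -94 10 z110 x3..8 | -91 15 z164 x-10..-3
[... 820 characters left out ...]
..10 | 23 179 z129 x-24..28 | 26 228 z129 x-26..29 | 29 224 z129 x-25..29 | 32 226 z129 x-25..30 | 35 227 z129 x-26..30 | 38 221 z129 x-26..29 | 41 228 z129 x-25..30 | 44 224 z130 x-25..29 | 47 224 z129 x-26..30 | 50 224 z129 x-26..30 | 53 223 z129 x-25..30 | 56 186 z129 x-26..30 | 59 7 z110 x-3..6 | 62 64 z111 x-8..10 | 65 69 z111 x-8..10 | 68 64 z111 x-7..10 | 71 69 z111 x-8..10 | 74 66 z111 x-8..10 | 77 65 z111 x-7..10 | 80 64 z111 x-8..10 | 83 66 z111 x-8..10 | 86 454 z127 x-22..25 | 89 175 z127 x-22..26 | 92 43 z127 x-22..24 | 95 95 z120 x-13..16 | 98 117 z120 x-15..17 | 101 74 z118 x-13..17 | 104 83 z118 x-14..16 | 107 343 z125 x-20..22 | 110 161 z125 x-20..22 | 113 161 z131 x-20..30 |
```

Request:
send_rows(rows=[[-9.3,20.2,0,0,0,-0.6,50],[0,0,30,0,0,0,50],[0,0,30,0,0,0,50],[0,0,25,0,0,0,50],[0,0,20,0,0,0,50],[0,0,12,0,0,0,50],[0,0,5,0,0,0,50],[0,0,0,0,0,0,40]])

```text
clock: 3.58
eef_pos: [0.4394, -0.0904, 0.1361]
tool_rot: [-0.001, 0.877, 0.481, -0.001]
force: [-1.0, 0.1, -0.1]
width: 0.472
finger_force: 0.0
```

```bash
python3 - <<'E'
from h import *
o=get_obs();print(o["eef_pos"],o["tool_rot"],o["force"],o["wrist_torque"],o["clock"])
c=read_camera("wrist");cv2.imwrite("pics/w2.png",cv2.convertScaleAbs(c["img"],alpha=1.3))
E
```

```text
[ 0.4394 -0.0904  0.1361] [-0.0012  0.8768  0.4808 -0.0008] [-1.0264  0.1306 -0.1195] [ 0.0282 -0.0198 -0.0344] 3.5833
```

View pics/w2.png

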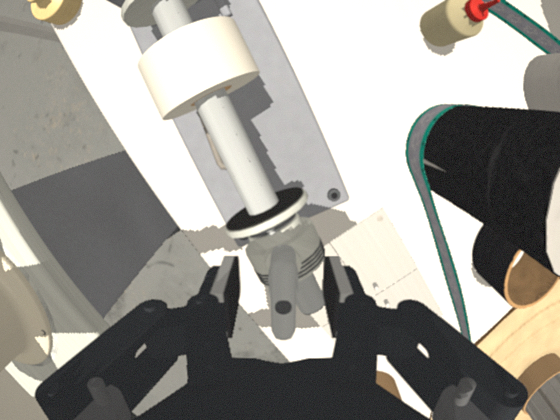

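The wing (285,290) is centred between the pads, so I close on it.

Request:
send_rows(rows=[[0,0,0,0,0,0,5],[0,0,0,0,0,0,5],[0,0,0,0,0,0,5],[0,0,0,0,0,0,5],[0,0,0,0,0,0,5],[0,0,0,0,0,0,5],[0,0,0,0,0,0,5],[0,0,0,0,0,0,5]], force=70)

```text
clock: 4.3
eef_pos: [0.4403, -0.0906, 0.1387]
tool_rot: [-0.0, 0.877, 0.481, -0.0]
force: [-4.6, 2.1, 6.3]
width: 0.115
finger_force: 68.5
```

```bash
python3 - <<'E'
from h import *
o=get_obs();print(o["eef_pos"],o["tool_rot"],o["force"],o["wrist_torque"],o["width"]*85.4,o["finger_force"],o["q"])
E
```

```text
[ 0.4403 -0.0906  0.1387] [-0.0001  0.8769  0.4808 -0.0001] [-4.581   2.0738  6.2705] [0.3956 0.7372 0.0435] 9.786302358608866 68.46118032932281 [-0.473  -0.0782  2.0325  0.      1.1876  0.0948]
```

Request:
send_rows(rows=[[0,0,-2.4,0,0,0,5],[0,0,0,0,0,-6,5],[0,0,0,0,0,-6,5],[0,0,0,0,0,-6,5],[0,0,0,0,0,-6,5],[0,0,0,0,0,-6,5],[0,0,0,0,0,-6,5],[0,0,0,0,0,-6,5]])

```text
clock: 4.97
eef_pos: [0.4385, -0.0902, 0.1387]
tool_rot: [-0.002, 0.645, 0.764, -0.001]
force: [-5.4, 0.4, -3.7]
width: 0.113
finger_force: 71.0
```

```bash
python3 - <<'E'
from h import *
o=get_obs();q=o["tool_rot"];print(o["eef_pos"],"yawx",np.degrees(2*np.arctan2(q[2],q[1])),o["force"],o["wrist_torque"],o["width"]*85.4,o["finger_force"])
E
```

```text
[ 0.4385 -0.0902  0.1387] yawx 99.7169754435277 [-5.4447  0.3989 -3.738 ] [ 0.0092  0.781  -0.3053] 9.677785611248414 70.95445230603218
```

Request:
send_rows(rows=[[2.9,-0.1,0,0,0,0,5],[8.6,2.6,0,0,0,0,5],[9.6,2.9,0,0,0,0,5],[9.6,2.9,0,0,0,0,5],[9.6,2.9,0,0,0,0,5],[9.6,2.9,0,0,0,0,5],[5.7,1.8,0,0,0,0,5],[1.9,0.6,0,0,0,0,5]])

```text
clock: 5.63
eef_pos: [0.4467, -0.0297, 0.1389]
tool_rot: [-0.001, 0.646, 0.763, -0.0]
force: [-1.2, -1.4, -16.5]
width: 0.113
finger_force: 68.8
```

```bash
cat > s.py <<'E'
from h import *
a=np.array([.1304,.9915]);x=np.array([a[1],-a[0]])
o=get_obs();q=o["tool_rot"];p=o["eef_pos"][:2]-[.4385,-.0902];f=o["force"]
print("along %.2f across %.2f z%.4f"%(p@a*1e3,p@x*1e3,o["eef_pos"][2]),"Falong %.2f Facross %.2f Fz %.2f"%(f[:2]@a,f[:2]@x,f[2]),"yaw %.2f"%np.degrees(2*np.arctan2(q[2],q[1])),o["wrist_torque"],"grip",o["finger_force"],"t",o["clock"])
E
python3 s.py; python3 - <<'E'
from h import *
c=read_camera("wrist");np.savez("wrist3.npz",**c)
W,uv=wcloud(c,60,345,0,300)
a=np.array([.1304,.9915]);x=np.array([a[1],-a[0]]);org=np.array([.4487,-.0186])
L=np.c_[(W[:,:2]-org)@np.c_[x,a],W[:,2]]
for y in range(-70,116,2):
    j=(abs(L[:,1]*1e3-y)<1)&(abs(L[:,0])<.045)&(L[:,2]>.09)&(L[:,2]<.134)
    if j.sum()>3: print(y,j.sum(),"z%.0f x%.0f..%.0f"%(L[j,2].max()*1e3,*np.percentile(L[j,0]*1e3,[2,98])),end=" | ")
cv2.imwrite("pics/w3.png",cv2.convertScaleAbs(c["img"],alpha=1.3))
E
```

```text
along 61.01 across 0.22 z0.1389 Falong -1.56 Facross -0.99 Fz -16.51 yaw 99.51 [-0.3032  0.1833 -0.0246] grip 68.75703692436218 t 5.6333
-28 4 z111 x-20..-18 | -26 11 z113 x-21..-18 | -24 34 z116 x-22..-16 | -22 48 z118 x-22..-13 | -20 54 z119 x-22..-13 | -18 58 z119 x-21..-13 | -16 48 z118 x-21..-11 | -14 75 z119 x-21..20 | -12 94 z122 x-21..20 | -10 114 z126 x-21..20 | -8 115 z125 x-21..20 | -6 188 z125 x-20..20 | -4 508 z125 x-20..20 | -2 174 z119 x-15..15 | 0 182 z120 x-15..15 | 2 242 z120 x-15..16 | 4 194 z119 x-13..12 | 6 18 z115 x-9..5 | 10 246 z127 x-24..23 | 12 354 z127 x-24..24 | 14 1202 z127 x-23..23 | 16 114 z111 x-8..9 | 18 60 z111 x-7..7 | 22 10 z127 x-3..22 | 24 341 z129 x-27..23 | 26 374 z129 x-27..22 | 28 385 z129 x-27..22 | 30 370 z129 x-27..21 | 32 371 z130 x-27..20 | 34 368 z129 x-27..19 | 36 373 z129 x-27..18 | 38 363 z130 x-27..17 | 40 363 z129 x-27..17 | 42 360 z130 x-27..16 | 44 356 z129 x-27..15 | 46 355 z129 x-27..14 | 48 343 z129 x-27..14 | 50 341 z129 x-27..13 | 52 345 z129 x-27..12 | 54 335 z130 x-27..11 | 56 362 z129 x-27..14 | 58 238 z128 x-26..10 | 60 121 z110 x-8..9 | 62 126 z110 x-8..9 | 64 130 z111 x-8..9 | 66 127 z111 x-8..10 | 68 123 z111 x-8..9 | 70 125 z111 x-8..10 | 72 121 z111 x-8..9 | 74 130 z110 x-8..9 | 76 121 z111 x-8..8 | 78 117 z111 x-8..8 | 80 114 z110 x-8..7 | 82 108 z111 x-8..7 | 84 103 z111 x-8..5 | 86 440 z127 x-23..4 | 88 212 z127 x-24..1 | 90 201 z127 x-24..-0 | 92 44 z126 x-23..-0 | 94 114 z119 x-15..1 | 96 128 z120 x-16..-0 | 98 112 z119 x-15..-1 | 100 113 z118 x-15..-1 | 102 59 z117 x-14..-2 | 104 90 z117 x-14..-1 | 106 122 z122 x-18..-1 | 108 312 z123 x-21..-3 | 110 125 z123 x-21..-5 | 112 119 z123 x-21..-6 | 114 198 z132 x-29..-6 |
```

View pics/w3.png

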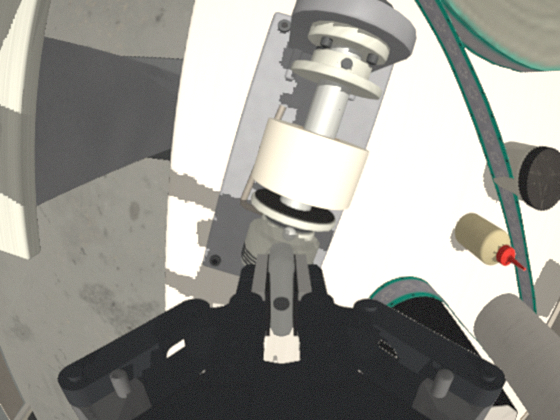

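The view shows the hub with disc at (295,205), close to the roll at (310,165), with backplate at (345,75). About 35 mm is left until the roll is home. I go 28 mm, then creep.

Request:
send_rows(rows=[[1.9,0.6,1,0,0,0,5],[3.8,1.2,1,0,0,0,5],[4.8,1.5,0.5,0,0,0,5],[4.8,1.5,0.3,0,0,0,5],[4.8,1.5,0,0,0,0,5],[3.8,1.2,0,0,0,0,5],[1.9,0.6,0,0,0,0,5],[1,0.3,0,0,0,0,5]])

```text
clock: 6.35
eef_pos: [0.4507, -0.0038, 0.1386]
tool_rot: [-0.001, 0.647, 0.763, -0.001]
force: [-10.0, 0.2, 1.4]
width: 0.114
finger_force: 71.3
```

```bash
python3 s.py
```

```text
along 87.23 across 0.80 z0.1386 Falong -1.14 Facross -9.98 Fz 1.36 yaw 99.44 [-0.0874  1.8281 -0.0756] grip 71.29307091236115 t 6.35
```

Request:
send_rows(rows=[[0.8,-0.3,0,0,0,0,5],[0.8,-0.3,0,0,0,0,5],[0.8,-0.3,0,0,0,0,5],[0.8,-0.3,0,0,0,0,5],[0.6,0.2,0,0,0,0,5],[0.6,0.2,0,0,0,0,5],[0,0,0,0,0,0,5],[0,0,0,0,0,0,5]])

```text
clock: 7.02
eef_pos: [0.4509, 0.0002, 0.1386]
tool_rot: [0.001, 0.647, 0.763, 0.001]
force: [-4.6, -1.7, 6.7]
width: 0.112
finger_force: 71.6
```

```bash
python3 s.py
```

```text
along 91.28 across 0.49 z0.1386 Falong -2.30 Facross -4.35 Fz 6.74 yaw 99.44 [-0.262   0.8279  0.0592] grip 71.64409786462784 t 7.0167
```

Request:
send_rows(rows=[[0.5,0,-0.3,0,0,0,5],[0.5,0,-0.3,0,0,0,5],[0.5,0,-0.2,0,0,0,5],[0.5,0,0,0,0,0,5],[0.5,0.1,0,0,0,0,5],[0.2,0.1,0,0,0,0,5],[0,0,0,0,0,0,5],[0,0,0,0,0,0,5]])

```text
clock: 7.68
eef_pos: [0.4509, 0.003, 0.1386]
tool_rot: [0.002, 0.647, 0.763, 0.001]
force: [4.6, -1.8, 2.9]
width: 0.117
finger_force: 71.4
```

```bash
python3 s.py
```

```text
along 94.05 across 0.10 z0.1386 Falong -1.21 Facross 4.80 Fz 2.86 yaw 99.43 [-0.3818 -0.8178  0.0551] grip 71.36931091547012 t 7.6833
```

Request:
send_rows(rows=[[0.4,0.2,0,0,0,0,5],[0.4,0.2,0,0,0,0,5],[0.4,0.2,0,0,0,0,5],[0.4,0.2,0,0,0,0,5],[0.4,0.2,0,0,0,0,5],[0,0,0,0,0,0,5],[0,0,0,0,0,0,5],[0,0,0,0,0,0,5]])

```text
clock: 8.35
eef_pos: [0.4512, 0.0052, 0.1386]
tool_rot: [0.001, 0.647, 0.763, 0.001]
force: [4.9, -2.6, 4.4]
width: 0.113
finger_force: 71.6
```

```bash
python3 s.py
```

```text
along 96.29 across 0.15 z0.1386 Falong -1.93 Facross 5.21 Fz 4.42 yaw 99.43 [-0.4222 -0.7537  0.0497] grip 71.63387328386307 t 8.35
```

Request:
send_rows(rows=[[0.4,0.1,0,0,0,0,5],[0.4,0.1,0,0,0,0,5],[0.4,0.1,0,0,0,0,5],[0.3,0.2,0,0,0,0,5],[0,0,0,0,0,0,5],[0,0,0,0,0,0,5],[0,0,0,0,0,0,5],[0,0,0,0,0,0,5]])

```text
clock: 9.02
eef_pos: [0.4514, 0.0068, 0.1386]
tool_rot: [0.001, 0.647, 0.763, 0.001]
force: [5.2, -2.4, 4.6]
width: 0.113
finger_force: 71.6
```

```bash
python3 s.py
```

```text
along 97.85 across 0.16 z0.1386 Falong -1.69 Facross 5.43 Fz 4.60 yaw 99.43 [-0.4612 -0.7652  0.0462] grip 71.6205221414566 t 9.0167
```

```bash
python3 - <<'E'
from h import *
c=read_camera("wrist");np.savez("wrist4.npz",**c)
W,uv=wcloud(c,60,500,0,300)
a=np.array([.1304,.9915]);x=np.array([a[1],-a[0]]);org=np.array([.4487,-.0186])
L=np.c_[(W[:,:2]-org)@np.c_[x,a],W[:,2]]
for y in range(30,116,1):
    j=(abs(L[:,1]*1e3-y)<.5)&(abs(L[:,0])<.045)&(L[:,2]>.09)&(L[:,2]<.134)
    if j.sum()>3: print(y,j.sum(),"z%.0f"%(L[j,2].max()*1e3),end=" | ")
cv2.imwrite("pics/w4.png",cv2.resize(cv2.convertScaleAbs(c["img"],alpha=1.3)[20:260,180:460],None,fx=2.5,fy=2.5))
E
```

```text
30 69 z124 | 31 86 z122 | 32 337 z124 | 33 204 z126 | 34 89 z117 | 35 84 z119 | 36 84 z119 | 37 93 z120 | 38 102 z120 | 39 152 z119 | 40 106 z119 | 41 96 z118 | 42 34 z115 | 46 41 z126 | 47 152 z127 | 48 159 z127 | 49 160 z128 | 50 128 z127 | 51 73 z128 | 52 192 z129 | 53 185 z129 | 54 191 z129 | 55 185 z128 | 56 195 z129 | 57 186 z129 | 58 195 z129 | 59 195 z129 | 60 196 z129 | 61 195 z129 | 62 201 z129 | 63 200 z129 | 64 189 z129 | 65 194 z129 | 66 208 z129 | 67 203 z129 | 68 202 z129 | 69 197 z129 | 70 204 z129 | 71 204 z129 | 72 204 z129 | 73 205 z129 | 74 203 z129 | 75 207 z130 | 76 199 z129 | 77 221 z129 | 78 201 z129 | 79 210 z129 | 80 212 z129 | 81 204 z129 | 82 214 z129 | 83 215 z129 | 84 208 z129 | 85 438 z129 | 86 43 z126 | 87 175 z127 | 88 185 z128 | 89 183 z127 | 90 189 z127 | 91 297 z127 | 92 126 z119 | 93 115 z119 | 94 113 z120 | 95 116 z121 | 96 117 z120 | 97 122 z120 | 98 115 z120 | 99 116 z121 | 100 115 z118 | 101 95 z118 | 102 94 z117 | 103 112 z117 | 104 109 z117 | 105 112 z117 | 106 112 z117 | 107 211 z124 | 108 165 z124 | 109 161 z124 | 110 164 z124 | 111 163 z125 | 112 160 z125 | 113 163 z125 | 114 166 z125 | 115 548 z134 |
```

View pics/w4.png

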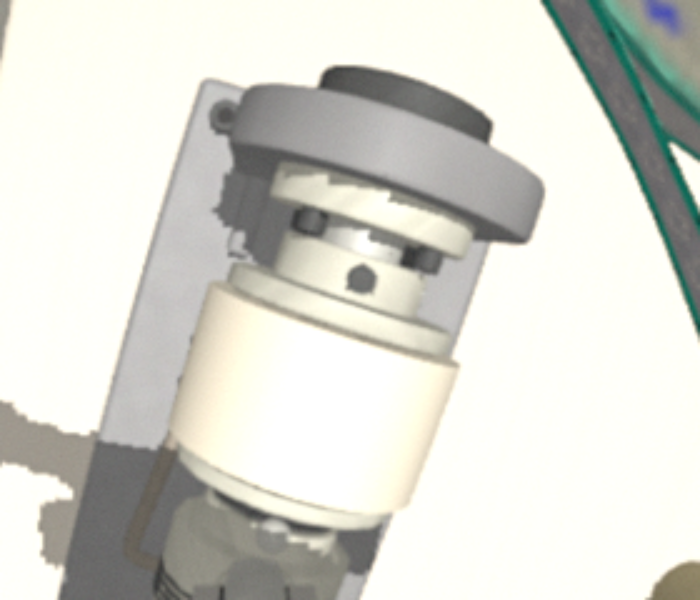

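The roll (320,400) is now at or within a millimetre of the backplate (340,300), so the spring should load next.

Request:
send_rows(rows=[[0.2,0.1,0,0,0,0,5],[0.2,0,0,0,0,0,5],[0.2,0.1,0,0,0,0,5],[0.2,0,0,0,0,0,5],[0.2,0.1,0,0,0,0,5],[0,0,0,0,0,0,5],[0,0,0,0,0,0,5],[0,0,0,0,0,0,5]])

```text
clock: 9.73
eef_pos: [0.4516, 0.0078, 0.1386]
tool_rot: [0.001, 0.647, 0.763, 0.001]
force: [4.5, -2.8, 4.7]
width: 0.115
finger_force: 71.6
```

```bash
python3 s.py
```

```text
along 98.87 across 0.19 z0.1386 Falong -2.22 Facross 4.78 Fz 4.73 yaw 99.43 [-0.4142 -0.7325  0.0723] grip 71.62059724330902 t 9.7333
```

Request:
send_rows(rows=[[0.2,0.1,0,0,0,0,5],[0.2,0,0,0,0,0,5],[0.2,0.1,0,0,0,0,5],[0.2,0,0,0,0,0,5],[0.2,0.1,0,0,0,0,5],[0,0,0,0,0,0,5],[0,0,0,0,0,0,5],[0,0,0,0,0,0,5]])

```text
clock: 10.4
eef_pos: [0.4517, 0.0084, 0.1386]
tool_rot: [0.002, 0.647, 0.763, 0.0]
force: [3.9, -3.0, 5.3]
width: 0.114
finger_force: 71.6
```

```bash
python3 s.py
```

```text
along 99.52 across 0.18 z0.1386 Falong -2.50 Facross 4.21 Fz 5.33 yaw 99.44 [-0.7306 -0.7266  0.0524] grip 71.6170334815979 t 10.4
```

Request:
send_rows(rows=[[0.2,0.1,0,0,0,0,5],[0.2,0,0,0,0,0,5],[0.2,0.1,0,0,0,0,5],[0.2,0,0,0,0,0,5],[0.2,0.1,0,0,0,0,5],[0,0,0,0,0,0,5],[0,0,0,0,0,0,5],[0,0,0,0,0,0,5]])

```text
clock: 11.07
eef_pos: [0.4517, 0.009, 0.1386]
tool_rot: [0.002, 0.646, 0.763, -0.0]
force: [3.4, -5.7, 4.8]
width: 0.115
finger_force: 71.6
```

```bash
python3 s.py
```

```text
along 100.08 across 0.18 z0.1386 Falong -5.16 Facross 4.14 Fz 4.83 yaw 99.44 [-1.0197 -0.6644  0.0712] grip 71.60555273294449 t 11.0667
```

Request:
send_rows(rows=[[0.4,0.1,0,0,0,0,5],[0.4,0.1,0,0,0,0,5],[0.4,0.1,0,0,0,0,5],[0.4,0.1,0,0,0,0,5],[0.2,0.1,0,0,0,0,5],[0,0,0,0,0,0,5],[0,0,0,0,0,0,5],[0,0,0,0,0,0,5]])

```text
clock: 11.73
eef_pos: [0.4519, 0.01, 0.1386]
tool_rot: [0.002, 0.646, 0.763, -0.001]
force: [4.1, -9.9, 4.4]
width: 0.111
finger_force: 71.6
```

```bash
python3 s.py
```

```text
along 101.12 across 0.20 z0.1386 Falong -9.32 Facross 5.39 Fz 4.41 yaw 99.45 [-1.5846 -0.5963 -0.0034] grip 71.57946109771729 t 11.7333
```

Request:
send_rows(rows=[[0.4,0.1,0,0,0,0,5],[0.4,0.1,0,0,0,0,5],[0,0,0,0,0,3,5],[0,0,0,0,0,4,5],[0,0,0,0,0,4,5],[0,0,0,0,0,2,5],[0,0,0,0,0,0,5],[0,0,0,0,0,0,5]])

```text
clock: 12.4
eef_pos: [0.4524, 0.0105, 0.1386]
tool_rot: [0.003, 0.729, 0.685, -0.0]
force: [5.3, -11.0, 3.5]
width: 0.114
finger_force: 71.5
```

```bash
python3 s.py
```

```text
along 101.68 across 0.67 z0.1386 Falong -10.16 Facross 6.73 Fz 3.45 yaw 86.44 [-1.7475 -0.9252  0.0535] grip 71.54199421405792 t 12.4
```

Request:
send_rows(rows=[[0,0,0,0,0,4,5],[0,0,0,0,0,5,5],[0,0,0,0,0,5,5],[0,0,0,0,0,5,5],[0,0,0,0,0,5,5],[0,0,0,0,0,4,5],[0,0,0,0,0,1,5],[0,0,0,0,0,0,5]])

```text
clock: 13.07
eef_pos: [0.4534, 0.0102, 0.1389]
tool_rot: [0.004, 0.877, 0.48, 0.001]
force: [9.2, -11.6, 0.4]
width: 0.112
finger_force: 73.8
```

```bash
python3 s.py
```

```text
along 101.49 across 1.72 z0.1389 Falong -10.33 Facross 10.67 Fz 0.43 yaw 57.44 [-1.9547 -1.4703  0.3181] grip 73.8108167052269 t 13.0667
```

Request:
send_rows(rows=[[-0.4,0.9,0,0,0,0,5],[-0.4,0.9,0,0,0,0,5],[-0.2,0.8,0,0,0,0,5],[0,0,0,0,0,0,5],[0,0,0,0,0,0,5],[0,0,0,0,0,0,5],[0,0,0,0,0,0,5],[0,0,0,0,0,0,5]], force=40)

```text
clock: 13.73
eef_pos: [0.4537, 0.0099, 0.1388]
tool_rot: [0.001, 0.877, 0.481, 0.001]
force: [4.0, -4.7, 7.0]
width: 0.116
finger_force: 74.4
```

```bash
python3 s.py
```

```text
along 101.19 across 2.01 z0.1388 Falong -4.14 Facross 4.54 Fz 6.97 yaw 57.49 [-0.7535 -0.5774  0.2682] grip 74.36412781476974 t 13.7333
```

Request:
send_rows(rows=[[-0.3,0.6,0,0,0,0,5],[-0.2,0.6,0,0,0,0,5],[0,0,0,0,0,0,20],[0,0,0,0,0,0,35],[0,0,0,0,0,0,45],[0,0,0,0,0,0,45],[0,0,0,0,0,0,45],[0,0,0,0,0,0,45]])

```text
clock: 14.4
eef_pos: [0.4528, 0.0097, 0.1373]
tool_rot: [-0.0, 0.877, 0.481, -0.0]
force: [-0.2, 0.3, 0.3]
width: 0.528
finger_force: 0.0
```

Request:
send_rows(rows=[[0,0,-5,0,0,0,50],[0,0,-10,0,0,0,50],[0,0,-20,0,0,0,50],[0,0,-25,0,0,0,50],[0,0,-25,0,0,0,50],[0,0,-20,0,0,0,50],[0,0,-10,0,0,0,50],[0,0,0,0,0,0,50]])

```text
clock: 15.07
eef_pos: [0.4549, 0.0091, 0.2561]
tool_rot: [0.002, 0.877, 0.481, 0.002]
force: [0.4, 0.3, 0.2]
width: 0.582
finger_force: 0.0
```

```bash
python3 s.py; python3 - <<'E'
from h import *
c=read_camera("wrist");np.savez("wrist5.npz",**c)
W,uv=wcloud(c,60,500,0,330)
a=np.array([.1304,.9915]);x=np.array([a[1],-a[0]]);org=np.array([.4487,-.0186])
L=np.c_[(W[:,:2]-org)@np.c_[x,a],W[:,2]]
k=(W[:,2]>.145)&(W[:,2]<.175)&(np.hypot(L[:,0],L[:,1]-.028)<.05);w=L[k];t=w[w[:,2]>.158]
print("wing",k.sum(),cv2.minAreaRect((t[:,:2]*1000).astype(np.float32)))
for y in range(30,93):
    j=(abs(L[:,1]*1e3-y)<.5)&(abs(L[:,0])<.045)&(L[:,2]>.09)&(L[:,2]<.134)
    if j.sum()>3: print(y,j.sum(),"z%.0f"%(L[j,2].max()*1e3),end=" | ")
cv2.imwrite("pics/w5.png",cv2.resize(cv2.convertScaleAbs(c["img"],alpha=1.3)[0:300,130:450],None,fx=2,fy=2))
E
```

```text
along 100.64 across 3.30 z0.2561 Falong 0.31 Facross 0.34 Fz 0.25 yaw 57.44 [-0.0096  0.0335 -0.0249] grip 0.0 t 15.0667
wing 776 ((0.8196010589599609, 27.715713500976562), (41.16631317138672, 10.778026580810547), 65.20477294921875)
30 31 z125 | 31 33 z125 | 32 30 z125 | 33 36 z125 | 34 32 z125 | 35 92 z126 | 36 46 z126 | 37 22 z116 | 38 26 z117 | 39 27 z117 | 40 31 z117 | 41 39 z117 | 42 52 z117 | 43 31 z117 | 44 42 z116 | 45 10 z115 | 47 14 z126 | 48 58 z127 | 49 63 z127 | 50 64 z127 | 51 72 z126 | 52 23 z128 | 53 67 z129 | 54 73 z129 | 55 74 z129 | 56 71 z129 | 57 77 z129 | 58 71 z129 | 59 76 z129 | 60 74 z129 | 61 73 z129 | 62 74 z128 | 63 71 z128 | 64 77 z129 | 65 70 z129 | 66 79 z129 | 67 75 z129 | 68 75 z129 | 69 69 z129 | 70 81 z129 | 71 70 z129 | 72 78 z129 | 73 74 z129 | 74 75 z129 | 75 74 z130 | 76 77 z129 | 77 74 z129 | 78 74 z130 | 79 74 z129 | 80 76 z130 | 81 79 z129 | 82 72 z130 | 83 77 z129 | 84 79 z129 | 85 70 z129 | 86 85 z130 | 87 66 z127 | 88 65 z126 | 89 63 z127 | 90 71 z128 | 91 69 z127 | 92 57 z127 |
```

View pics/w5.png

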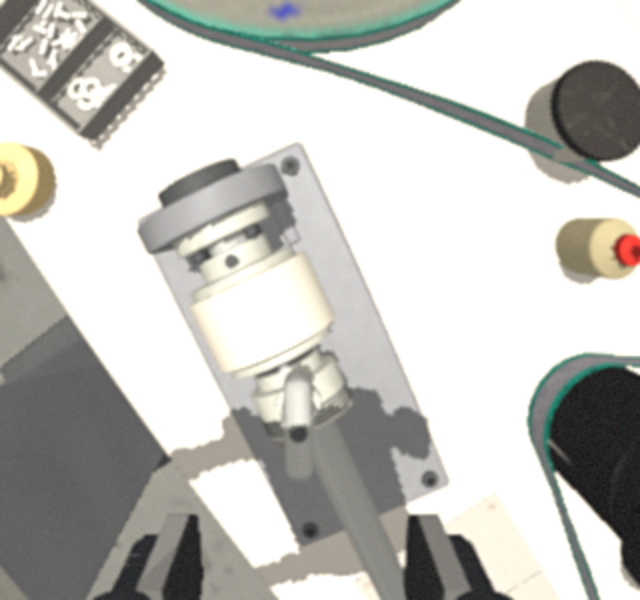

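The wing (300,405) stands at about -0.43 rad. Roll and hub sit tight against the backplate, with about 2.5 mm of spring compression (around 10 N), and the gripper is clear.

```bash
python3 -c "
from station import *
print(job_done())"
```

```text
the job is handed in; nothing more can be done
None
```

I handed the job in at about 15 s: the roll is home against the backplate, the spring presses it with an estimated 10 N, the wing screw is tight again at about -0.43 rad, and the gripper is clear; the hand-in gave no verdict.

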